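Scan the rigging plate with a scale for its foam cut-out

TASK

The rigging plate lies on the scanner glass, ready to be scanned at true size for its foam cut-out. Lay the graduated steel straightedge flat on the glass, flush along the whole of the plate's long edge that faces the keys, with the plate still on the glass; then press the white wake key, the blue mode key and the green start key in that order, each fully down and let up again before the next. Keep off the red stop key and leave the other gear where it lies.

Things in the scene. Friction and masses are not known exactly. Their poses are not given: they have to be found in the camera images.
- scanner: dark grey A4 flatbed scanner, fixed to the bench, 290 mm (x) by 370 mm (y), flat top 42 mm above the bench; origin under the centre of its housing, +x away from its key strip, +y to its left, z up. The key strip runs along its -x edge (the side towards the robot); its lid is swung right back and lies beyond its +x edge, no higher than the top by more than 5 mm
- glass (a point): centre of the scanner's dark glass, at the height of the flat top (the glass and its frame are level with it); glass 216 mm along the scanner's x, 297 mm along its y; axes as the scanner's
- key_white (a joint): travel of the white key in m: 0 = up, 0.004 = fully down
- key_white_top (a point): centre of the white key's top face, which stands 8 mm above the scanner's top when up and 4 mm above it when fully down; wake key, 20 x 20 mm, at the +y end of the row (125 mm left of the middle). It is a spring key: about 2 N starts it, about 4.5 N holds it fully down, and it comes back up when let go. Axes as the scanner's
- key_blue (a joint): travel of the blue key in m: 0 = up, 0.004 = fully down
- key_blue_top (a point): centre of the blue key's top face, which stands 8 mm above the scanner's top when up and 4 mm above it when fully down; mode key, 20 x 20 mm, 30 mm left of the middle, same spring. Axes as the scanner's
- key_red (a joint): travel of the red key in m: 0 = up, 0.004 = fully down
- key_red_top (a point): centre of the red key's top face, which stands 8 mm above the scanner's top when up and 4 mm above it when fully down; stop key, 20 x 20 mm, 55 mm right of the middle, between blue and green, same spring; not to be pressed. Axes as the scanner's
- key_green (a joint): travel of the green key in m: 0 = up, 0.004 = fully down
- key_green_top (a point): centre of the green key's top face, which stands 8 mm above the scanner's top when up and 4 mm above it when fully down; start key, 20 x 24 mm, at the -y end of the row (125 mm right of the middle), same spring. Axes as the scanner's
- rigging_plate: bare aluminium rigging plate with five round holes and rounded corners (15 mm), 90 mm (its x) by 180 mm (its y) by 10 mm thick, about 0.4 kg, lying loose on the scanner glass; origin at the centre of its underside. Its +y points roughly along the scanner's +y; the long edge that faces the keys is at its x = -45 mm, straight over 150 mm. It slides if pushed hard
- straightedge: flat ground-steel straightedge with scale marks along both long edges, 30 mm wide (its x) by 250 mm long (its y) by 8 mm thick, about 0.46 kg, lying flat on the bench to the left or right of the scanner, its length pointing roughly away from the robot; origin at the centre of its underside; both ways round are alike
- rescue_hook: grey steel rescue hook, 210 x 95 x 16 mm, lying on the bench on the other side of the scanner; bystander; origin near its middle on the bench
- locking_snap: red steel locking snap, 150 x 57 x 17 mm, lying on the bench at the far left; bystander; origin near its middle on the bench
- carabiner: gold carabiner, 120 x 60 x 14 mm, lying on the bench at the far right; bystander; origin near its middle on the bench

How it is judged:
On the way, in this order (a step that is already met when the one before it is completed fails the run):
1. the straightedge lies flat on the glass, flush along the plate's key-side long edge, at rest (angle between the y axis of straightedge and the y axis of rigging_plate, either way round below 0.014 rad and x of straightedge in the frame of rigging_plate between -0.062 and -0.057 m and y of straightedge in the frame of rigging_plate between -0.045 and 0.045 m and z of straightedge in the frame of glass between -0.003 and 0.003 m and angle between straightedge's own z axis and vertical below 0.03 rad and linear speed of each of straightedge, rigging_plate below 0.01 m/s), for 0.2 s.
2. the white key is pressed fully down, the other keys up (value of joint key_white above 0.003 m and value of joint each of key_blue, key_red, key_green below 0.001 m), for 0.05 s.
3. the blue key is pressed fully down, the other keys up (value of joint key_blue above 0.003 m and value of joint each of key_white, key_red, key_green below 0.001 m), for 0.05 s.
4. the green key is pressed fully down, the other keys up (value of joint key_green above 0.003 m and value of joint each of key_white, key_blue, key_red below 0.001 m), for 0.05 s.
At the end, for the whole second after the job is handed in: Straightedge flat on the glass (tilt < 0.03 rad, height within 3 mm), parallel to the plate's key-side edge within 0.014 rad, gap at most 2 mm, middles within 45 mm lengthwise; plate flat on the glass (centre within 66 mm in x, 60 mm in y of the glass centre); both at rest; all keys up (< 1 mm) (all of step 1 and x of rigging_plate in the frame of glass between -0.066 and 0.066 m and y of rigging_plate in the frame of glass between -0.06 and 0.06 m and z of rigging_plate in the frame of glass between -0.003 and 0.003 m and angle between rigging_plate's own z axis and vertical below 0.03 rad and value of joint each of key_white, key_blue, key_red, key_green below 0.001 m); the robot touches nothing.
It fails at once if the red stop key is pressed (value of joint key_red above 0.0015 m).
It fails at once if two keys are down together (value of joint each of key_white, key_blue above 0.0015 m or value of joint each of key_white, key_red above 0.0015 m or value of joint each of key_white, key_green above 0.0015 m or value of joint each of key_blue, key_red above 0.0015 m or value of joint each of key_blue, key_green above 0.0015 m or value of joint each of key_red, key_green above 0.0015 m).
It fails at once if a key is pressed while the straightedge is not flush against the plate (value of joint any of key_white, key_blue, key_red, key_green above 0.0015 m and not (angle between the y axis of straightedge and the y axis of rigging_plate, either way round below 0.014 rad and x of straightedge in the frame of rigging_plate between -0.062 and -0.057 m and y of straightedge in the frame of rigging_plate between -0.045 and 0.045 m and z of straightedge in the frame of glass between -0.003 and 0.003 m and angle between straightedge's own z axis and vertical below 0.03 rad)).
It fails at once if the hook, the snap or the carabiner is moved more than 30 mm (distance of any of rescue_hook, locking_snap, carabiner from where it was at the start of the episode above 0.03 m).
It also fails if it takes over 64 s, if anything falls off the work surface, if the arm or the gripper's body presses on something with over 40 N, if the wrist force passes 120 N, or if a joint passes its speed limit or range.

ROBOT

A 7-joint arm with a two-finger parallel gripper is mounted at the origin on the work surface. World frame = base frame: x ahead of the robot, y to its left, z up, the work surface at z = 0. Lengths are in m, angles in rad, forces in N, time in s.
With the tool pointing down it reaches from about 0.375 to 0.925 m from the base axis. Payload 3.1 kg.
Tool frame: the origin (TCP) lies midway between the tips of the shut fingers; the grasp point (between the pads) lies 19 mm behind it; z points along the fingers, y is the line along which they close (so a half turn about z gives the same grasp; the last joint's range is limited). The gripper opens to 85 mm and grips with 20 to 120 N. Pads are 22 mm wide; open, the fingers measure 114 mm over their backs; the gripper's body (76 mm by 85 mm) begins 54 mm behind the grasp point. The pads swing forward as they close: fully open they stand 13 mm farther back than shut.
Start: joints at [1.244, 0.383, 0.044, 1.598, -0.018, 1.161, -0.05], TCP at [0.147, -0.633, 0.231] pointing down, gripper open.
Joint ranges: [-2.61, 2.61], [-0.41, 2.15], [-1.48, 1.57], [0, 2.5], [-1.57, 4.71], [0.05, 1.97], [-2.85, 2.85]. Speed limits (rad/s): [2.79, 2.79, 3.14, 3.14, 3.14, 3.14, 3.14].

INTERFACE

Orientations are given as a unit quaternion [w, x, y, z].
In Python, from plant import env gives the robot as it stands.
- The arm moves only by the tool step_arm, never from a script. Its argument "commands" is a list of rows, each a list of 7 numbers: the shift along the tool's x, y, z each as a share of 250 mm, from -1 to 1, then the turn, a rotation vector about the tool's x, y, z each as a share of 90 degrees, from -1 to 1, then the closure, from -1 (fully open) to 1 (shut). A call has 1 to 12 rows; each row is the pose to reach, as a shift and turn from the pose commanded when the call began, along the tool's axes at that moment; what a row does not reach only later rows make up. A row lasts 1/8 s, in which the tool goes at most 62.5 mm and 10.7 degrees, less where a joint would pass 70% of its speed; a pose out of reach is approached as far as the arm can. A call with a number of a shift or a turn outside -1 to 1 is refused whole. A call with a gripper value outside its range is refused whole. The fingers move at their own pace and stop on an object; "newtons" is the grip in N (left out, the last holds). Time passes only in rows, so rows that repeat a pose let the fingers close. It gives the time, the measured TCP pose, the force, the opening and the grip force at its end, in the units of the state.
- env.state(): the state, without advancing time (a new reading comes with each control period).
- env.get_image(name): name is "scene" or "top"; returns the picture (400x640x3 uint8, blue, green, red); there is no depth.
- env.camera_model(name): a dict with "intrinsics" (3x3 intrinsics, pixels), "dist_coeffs" ([k1, k2, p1, p2, k3] as OpenCV has them; the pictures are not rectified), "view" (4x4, takes a point from world to camera coordinates). Camera axes: x right, y down, z forward; pixel columns grow to the right and rows downward; lengths in m; the calibration is good to about 2 mm. A picture is of the moment at which its call begins. camera_model takes no time and is no camera call.
- env.finish_job(): hands the job in; it is judged then, once.
The state is a dict: "t": time; "joint_pos": joint angles; "qvel": joint speeds; "joint_efforts": joint torques, N m; "ee_pos": TCP position; "tcp_rot": TCP orientation; "force": force on the tool from outside, world axes, zero at the start; "moment": the same for the moment, N m; "grip_width": finger opening in m; "gripper_force": force on a finger pad.
Only numpy, scipy, OpenCV 4.12 (cv2) and the standard library are available. Lean on these libraries where they do the work, as an engineer would, in place of code of your own. Each camera call takes 0.05 s, during which the arm holds its last target. There are 200 camera calls.

## Working session

There is one attempt and no reset: what is moved stays moved. The work goes in short steps, Python scripts to look and compute and a tool call to move; the robot and the scene stay as the last step left them, time stands still between calls to the robot, and variables do not carry over. Pictures are saved under pics/ and viewed, at most 10 in all, crops included, and the job is handed in when it is done.

Besides the shell and the picture viewer there is one more tool, called by a JSON object that holds its "op" and its "data". step_arm: Moves the arm, as the interface text tells. Shift numbers are shares of 250 mm and turn numbers shares of 90 degrees, none past 1 either way. Its arguments: {"type":"object","properties":{"commands":{"type":"array"},"newtons":{"type":"number"}},"required":["commands"]}

```bash
mkdir -p pics
cat > h.py <<'E'
import numpy as np,cv2
from plant import env
def ray(n,px):
    m=env.camera_model(n);K=np.array(m["intrinsics"]);V=np.array(m["view"])
    p=cv2.undistortPoints(np.array([[px]],float),K,np.array(m["dist_coeffs"],float))[0,0]
    d=V[:3,:3].T@np.array([p[0],p[1],1]);return -V[:3,:3].T@V[:3,3],d/np.linalg.norm(d)
def at(n,px,z):
    o,d=ray(n,px);return o+d*(z-o[2])/d[2]
def tri(p1,p2):
    o,d=ray("top",p1);q,e=ray("scene",p2)
    s=np.linalg.lstsq(np.c_[d,-e],q-o,rcond=None)[0];a=o+d*s[0];b=q+e*s[1]
    return (a+b)/2,np.linalg.norm(a-b)
def proj(n,P):
    m=env.camera_model(n);V=np.array(m["view"])
    return cv2.projectPoints(np.array(P,float).reshape(-1,3),cv2.Rodrigues(V[:3,:3])[0],V[:3,3],np.array(m["intrinsics"]),np.array(m["dist_coeffs"],float))[0][:,0]
E
python3 - <<'E'
from h import *
for n in("top","scene"):cv2.imwrite(f"pics/{n}0.png",env.get_image(n)); print(ray(n,(320,200)))
s=env.state();print({k:np.round(v,3) for k,v in s.items()})
E
```

```text
(array([ 0.38036256, -0.00230698,  1.2648754 ]), array([ 0.13802182, -0.01121298, -0.99036571]))
(array([ 1.10497022, -0.28253074,  1.04646456]), array([-0.45099372,  0.25138579, -0.85639351]))
{'t': np.float64(0.1), 'joint_pos': array([ 1.244,  0.384,  0.044,  1.599, -0.018,  1.161, -0.05 ]), 'qvel': array([ 0.001, -0.002, -0.002, -0.003, -0.001,  0.002,  0.   ]), 'joint_efforts': array([ 2.0000e-03, -4.3473e+01,  1.0290e+00, -2.5045e+01,  1.1000e-02,
        5.0000e-03,  0.0000e+00]), 'ee_pos': array([ 0.147, -0.632,  0.23 ]), 'tcp_rot': array([-0.001,  0.993,  0.114, -0.   ]), 'force': array([-0.549, -1.103, -0.798]), 'moment': array([0.02 , 0.055, 0.012]), 'gripper_force': np.float64(0.0), 'grip_width': np.float64(0.085)}
```

View pics/top0.png

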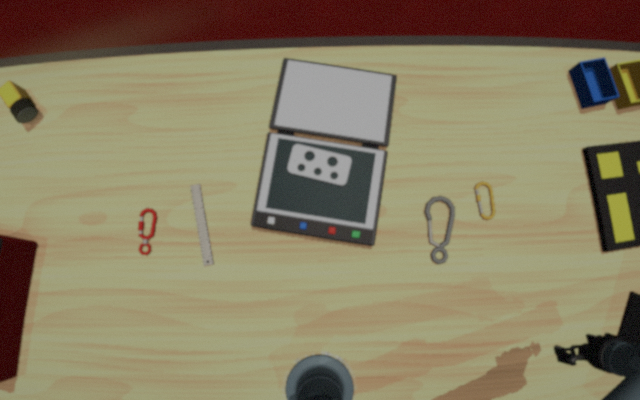

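View pics/scene0.png

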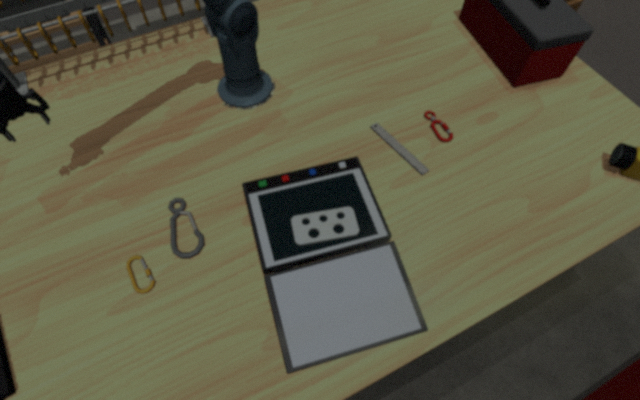

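The top view shows the straightedge at about (193,185)-(209,264), the plate at about (290,145)-(352,185) and the key row at y≈220-234. Red snap lies left of the straightedge; hook and carabiner on the right. The scene view shows the straightedge at (372,125)-(425,172) and the plate around (325,226). Next I'll take enlarged crops.

Run:
```python
from h import *
for n in("top","scene"):
    a=np.mean([env.get_image(n).astype(float) for _ in range(8)],0); np.save(n+"0.npy",a)
t=np.load("top0.npy");s=np.load("scene0.npy")
def crop(a,x,y,w,h,k,f):
    c=np.clip(a[y:y+h,x:x+w]*1.3,0,255).astype(np.uint8);c=cv2.resize(c,None,fx=k,fy=k,interpolation=cv2.INTER_CUBIC)
    for i in range(0,w,20):cv2.putText(c,str(x+i),(i*k,8),0,.3,(0,0,255));cv2.line(c,(int((i+.5)*k),10),(int((i+.5)*k),16),(0,0,255))
    for i in range(0,h,20):cv2.putText(c,str(y+i),(0,i*k+6),0,.3,(0,0,255));cv2.line(c,(20,int((i+.5)*k)),(26,int((i+.5)*k)),(0,0,255))
    cv2.imwrite(f,c)
crop(t,180,125,210,145,3.8 and 3,"pics/tc.png") if 0 else crop(t,185,125,200,145,4,"pics/tc.png")
crop(s,240,110,195,145,4,"pics/sc.png")
```

```text
(no output)
```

View pics/tc.png

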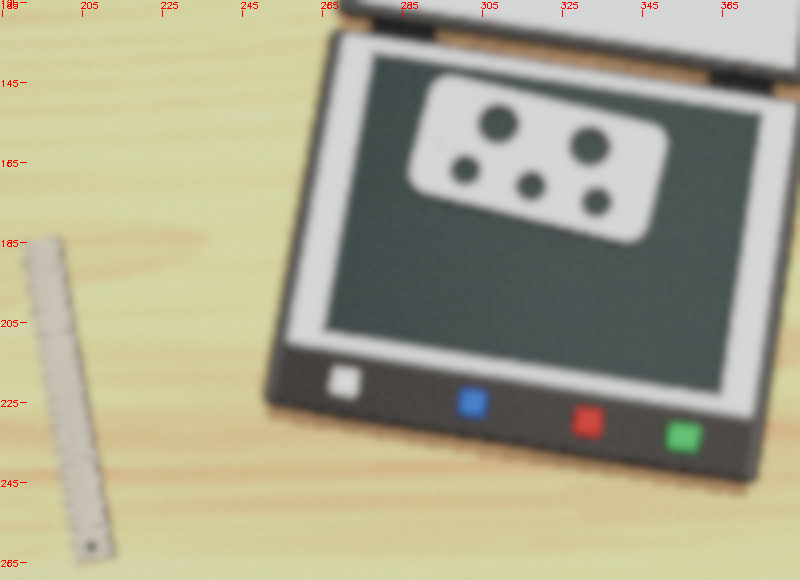

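View pics/sc.png

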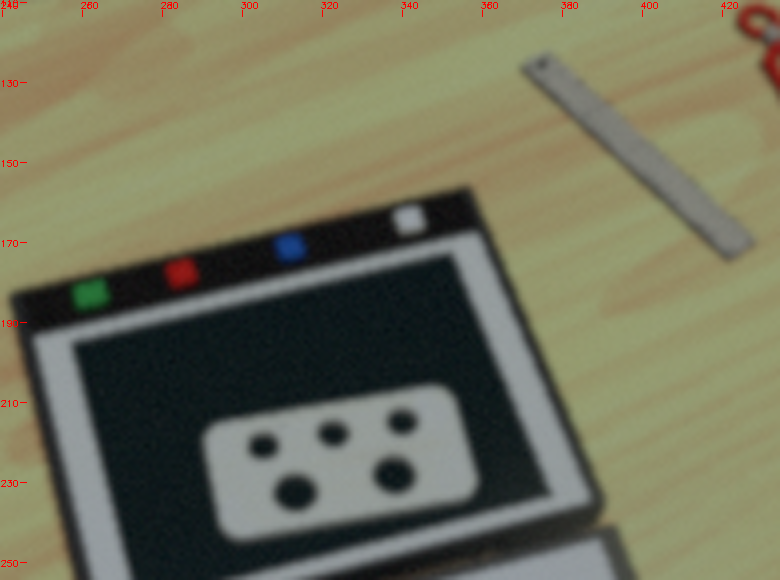

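```bash
cat > fit.py <<'E'
from h import *
from scipy.optimize import least_squares
def contour(a,poly,lo_thr=None):
    """sub-pixel 0.5-level contour of the bright thing in the polygon"""
    m=np.zeros(a.shape[:2],np.uint8);cv2.fillPoly(m,[np.array(poly,np.int32)],1)
    return m
def sd(P,p,hx,hy,r):
    c,s=np.cos(p[2]),np.sin(p[2]);d=P[:,:2]-p[:2]
    x=d@[c,s];y=d@[-s,c]
    qx=abs(x)-hx+r;qy=abs(y)-hy+r
    return np.hypot(np.maximum(qx,0),np.maximum(qy,0))+np.minimum(np.maximum(qx,qy),0)-r
def edgefit(n,g,p0,z,hx,hy,r,skip=None,span=.010):
    """fit rectangle: at model outline points sample along the normal, take the strongest gradient, refit"""
    p=np.array(p0,float)
    for it in range(6):
        c,s=np.cos(p[2]),np.sin(p[2]);ax=np.array([c,s]);ay=np.array([-s,c]);Q=[];N=[]
        for sx,sy,L in((1,0,hy-r-.006),(-1,0,hy-r-.006),(0,1,hx-r-.006),(0,-1,hx-r-.006)):
            for t in np.linspace(-L,L,max(4,int(L*2/.004))):
                l=np.array([sx*hx if sx else t, sy*hy if sy else t])
                Q.append(p[:2]+l[0]*ax+l[1]*ay);N.append((sx,sy))
        Q=np.array(Q);N=np.array(N);W=N[:,:1]*ax+N[:,1:]*ay
        u=np.arange(-span,span+1e-9,.0005)
        G=Q[:,None]+u[None,:,None]*W[:,None]
        px=proj(n,np.c_[G.reshape(-1,2),np.full(G.size//2,z)]).astype(np.float32)
        v=cv2.remap(g.astype(np.float32),px[:,0],px[:,1],cv2.INTER_CUBIC).reshape(len(Q),-1)
        d=-np.gradient(cv2.GaussianBlur(v,(9,1),2),axis=1);d=np.maximum(d,0);k=d.argmax(1)
        off=np.array([ (u[max(0,i-5):i+6]*d[j,max(0,i-5):i+6]).sum()/(d[j,max(0,i-5):i+6].sum()+1e-9) for j,i in enumerate(k)])
        E=Q+off[:,None]*W
        def res(q):
            c,s=np.cos(q[2]),np.sin(q[2]);D=E-q[:2];x=D@[c,s];y=D@[-s,c]
            return np.where(N[:,0]!=0,N[:,0]*x-hx-q[3],N[:,1]*y-hy-q[4])*1e3
        o=least_squares(res,[*p,0,0],loss="soft_l1");p=o.x[:3]
    return p,o.x[3:]*1e3,np.sqrt(np.mean(o.fun**2))
def cen(a,xy,w,f):
    x,y=map(int,xy);c=a[y-w:y+w+1,x-w:x+w+1];m=np.clip(f(c),0,None)
    m[m<.5*m.max()]=0
    Y,X=np.mgrid[y-w:y+w+1,x-w:x+w+1];return (X*m).sum()/m.sum(),(Y*m).sum()/m.sum()
E
python3 - <<'E'
from fit import *
A={n:np.load(n+"0.npy") for n in("top","scene")}
cr=lambda ox,oy,L:[((x+.5)/4-.5+ox,(y+.5)/4-.5+oy) for x,y in L]
# straightedge corners: (far L, far R, near R, near L)
T=cr(185,125,[(22,240),(60,236),(115,556),(77,563)]);S=cr(240,110,[(756,243),(731,260),(521,68),(549,53)])
for a,b in zip(T,S):print("se",*np.round(tri(a,b)[0],4),round(tri(a,b)[1],4))
# keys
F=[lambda c:c.min(2)-80,lambda c:c[...,0]-c[...,2]-10,lambda c:c[...,2]-c[...,1]-20,lambda c:c[...,1]-c[...,2]-15]
KT=cr(185,125,[(345,381),(473,403),(588,422),(684,436)]);KS=cr(240,110,[(409,220),(290,248),(182,273),(91,293)])
K=[]
for a,b,f in zip(KT,KS,F):
    a=cen(A["top"],np.round(a),5,f);b=cen(A["scene"],np.round(b),5,f);P,e=tri(a,b);K.append(P);print("key",np.round(P,4),round(e,4),np.round(at("top",a,.05),4),np.round(at("scene",b,.05),4))
# holes
HT=cr(185,125,[(498,124),(590,146),(465,170),(530,186),(596,202)]);HS=cr(240,110,[(394,475),(295,492),(403,422),(333,433),(263,446)])
for a,b in zip(HT,HS):P,e=tri(a,b);print("hole",np.round(P,4),round(e,4))
for n in A:
    g=A[n].mean(2)
    # plate guess from corners
    if n=="top":L=cr(185,125,[(430,70),(672,127),(645,247),(405,190)])
    else:L=cr(240,110,[(485,500),(222,545),(200,425),(458,380)])
    c=np.mean([at(n,l,.052)[:2] for l in L],0);w=[at(n,l,.052)[:2] for l in L]
    v=w[0]-w[1];yaw=np.arctan2(-v[0],v[1])
    print(n,"plate guess",c,yaw,"fit",*edgefit(n,g,[*c,yaw],.052,.045,.09,.015))
    L=T if n=="top" else S
    w=[at(n,l,.008)[:2] for l in L];c=np.mean(w,0);v=w[0]-w[3];yaw=np.arctan2(-v[0],v[1])
    gg=-(A[n][...,2]-A[n][...,0])  # wood is yellow, steel is grey
    print(n,"se guess",c,yaw,"fit",*edgefit(n,gg,[*c,yaw],.008,.015,.125,.0))
E
```

```text
se 0.6144 0.3831 0.0041 0.0006
se 0.6177 0.3552 0.0024 0.0025
se 0.3715 0.3105 0.0018 0.0017
se 0.367 0.3406 0.0011 0.0033
key [0.4953 0.1296 0.0459] 0.0005 [0.4948 0.1289 0.05  ] [0.4979 0.1281 0.05  ]
key [0.4775 0.0362 0.0464] 0.0002 [0.4772 0.036  0.05  ] [0.4798 0.0351 0.05  ]
key [ 0.4612 -0.0472  0.0462] 0.0004 [ 0.4609 -0.0473  0.05  ] [ 0.4637 -0.0479  0.05  ]
key [ 0.4482 -0.116   0.0465] 0.0012 [ 0.4478 -0.1163  0.05  ] [ 0.4508 -0.116   0.05  ]
hole [0.6841 0.0128 0.0489] 0.0002
hole [ 0.6653 -0.055   0.0502] 0.0004
hole [0.6499 0.0384 0.0488] 0.0009
hole [ 0.6361 -0.0099  0.05  ] 0.0
hole [ 0.6229 -0.0584  0.0495] 0.0001
top plate guess [ 0.65669449 -0.01615591] -0.2644788749156219 fit [ 0.65719982 -0.01594595 -0.27112796] [1.56898157 1.53211517] 0.31267971929228333
top se guess [0.4918756  0.34500063] -1.3905962019431133 fit [ 0.49191525  0.34571987 -1.3918317 ] [ 0.47607399 -0.62977436] 0.3642939128323123
scene plate guess [ 0.65954971 -0.01506342] -0.2830450435426057 fit [ 0.6577779  -0.01636034 -0.27228584] [1.85069893 1.07225926] 0.5429651776076119
scene se guess [0.49630488 0.34481982] -1.3993137316392668 fit [ 0.49362503  0.34453945 -1.39201201] [1.90416427 1.34929409] 0.8828776246803715
```

```bash
cat > go.py <<'E'
import sys
from h import *
from scipy.spatial.transform import Rotation as R
s=env.state();q=s["tcp_rot"];A=R.from_quat([*q[1:],q[0]]);p=np.array(s["ee_pos"])
print("t",round(s["t"],2),"p",np.round(p,4),"xang",round(np.degrees(np.arctan2(A.as_matrix()[1,0],A.as_matrix()[0,0])),2),"F",np.round(s["force"],1),"w",round(s["grip_width"],4),"j",np.round(s["joint_pos"],2))
a=[float(v) for v in sys.argv[1:]]
for i in range(0,len(a),4):
    x,y,z,th=a[i:i+4];c,n=np.cos(np.radians(th)),np.sin(np.radians(th))
    B=R.from_matrix(np.array([[c,n,0],[n,-c,0],[0,0,-1]]))
    print(np.round(np.r_[A.inv().apply(np.array([x,y,z])-p)/.25,(A.inv()*B).as_rotvec()/(np.pi/2)],4))
E
python3 go.py .33 -.45 .25 13.1 .48 -.25 .25 10.2 .52 0 .22 10.2
```

```text
t 0.9 p [ 0.1474 -0.6331  0.2313] xang 13.11 F [-0.4 -0.5  0. ] w 0.085 j [ 1.24  0.38  0.04  1.6  -0.02  1.16 -0.05]
[ 8.773e-01 -5.475e-01 -7.480e-02  0.000e+00  0.000e+00  1.000e-04]
[ 1.6432 -1.1906 -0.0749  0.      0.      0.0323]
[ 2.0258 -2.1282  0.0451  0.      0.      0.0323]
```

{"op": "step_arm", "data": {"commands": [[0.88, -0.55, -0.07, 0, 0, 0.03, -0.2], [0.88, -0.55, -0.07, 0, 0, 0.03, -0.2], [0.88, -0.55, -0.07, 0, 0, 0.03, -0.2], [0.88, -0.55, -0.07, 0, 0, 0.03, -0.2], [0.88, -0.55, -0.07, 0, 0, 0.03, -0.2], [0.88, -0.55, -0.07, 0, 0, 0.03, -0.2]]}}

```text
t: 1.65
ee_pos: [0.3311, -0.4488, 0.249]
tcp_rot: [0.0, 0.996, 0.092, -0.0]
force: [-0.5, -0.9, -0.3]
grip_width: 0.0516
gripper_force: 0.0
```

{"op": "step_arm", "data": {"commands": [[0.77, -0.65, 0, 0, 0, 0, -0.2], [0.77, -0.65, 0, 0, 0, 0, -0.2], [0.77, -0.65, 0, 0, 0, 0, -0.2], [0.77, -0.65, 0, 0, 0, 0, -0.2], [0.77, -0.65, 0, 0, 0, 0, -0.2], [0.77, -0.65, 0, 0, 0, 0, -0.2]]}}

```text
t: 2.4
ee_pos: [0.4894, -0.2571, 0.2484]
tcp_rot: [0.0, 0.996, 0.089, -0.001]
force: [-1.1, -0.4, -0.0]
grip_width: 0.0513
gripper_force: 0.0
```

```bash
python3 go.py .52 0 .22 10.2 .4925 .2 .18 10.2 .4925 .345 .1 10.2
```

```text
t 2.4 p [ 0.4894 -0.2571  0.2484] xang 10.24 F [-1.1 -0.4 -0. ] w 0.0513 j [ 0.64  0.2  -0.26  1.8   0.06  1.15 -1.03]
[ 3.037e-01 -9.903e-01  1.124e-01  5.000e-04  9.000e-04  5.000e-04]
[ 3.3790e-01 -1.7973e+00  2.7170e-01  5.0000e-04  9.0000e-04  5.0000e-04]
[ 4.4150e-01 -2.3683e+00  5.9100e-01  5.0000e-04  9.0000e-04  5.0000e-04]
```

{"op": "step_arm", "data": {"commands": [[0.3, -0.99, 0.11, 0, 0, 0, -0.2], [0.3, -0.99, 0.11, 0, 0, 0, -0.2], [0.3, -0.99, 0.11, 0, 0, 0, -0.2], [0.3, -0.99, 0.11, 0, 0, 0, -0.2], [0.3, -0.99, 0.11, 0, 0, 0, -0.2], [0.3, -0.99, 0.11, 0, 0, 0, -0.2]]}}

```text
t: 3.15
ee_pos: [0.5194, -0.0001, 0.221]
tcp_rot: [0.001, 0.996, 0.089, -0.0]
force: [-0.4, -0.7, 0.1]
grip_width: 0.0513
gripper_force: 0.0
```

{"op": "step_arm", "data": {"commands": [[0.03, -0.8, 0.16, 0, 0, 0, -0.2], [0.03, -0.8, 0.16, 0, 0, 0, -0.2], [0.03, -0.8, 0.16, 0, 0, 0, -0.2], [0.03, -0.8, 0.16, 0, 0, 0, -0.2], [0.03, -0.8, 0.16, 0, 0, 0, -0.2]]}}

```text
t: 3.78
ee_pos: [0.4915, 0.1983, 0.1809]
tcp_rot: [0.001, 0.996, 0.09, -0.0]
force: [0.2, -0.2, -0.5]
grip_width: 0.051
gripper_force: 0.0
```

```bash
python3 go.py  .4925 .345 .06 10.2 .4925 .345 .002 10.2
```

```text
t 3.77 p [0.4915 0.1983 0.1809] xang 10.29 F [ 0.2 -0.2 -0.5] w 0.051 j [ 0.05  0.26 -0.57  1.91  0.17  1.02 -1.99]
[ 1.089e-01 -5.775e-01  4.829e-01  9.000e-04  4.000e-04  1.000e-03]
[ 1.091e-01 -5.778e-01  7.149e-01  9.000e-04  4.000e-04  1.000e-03]
```

{"op": "step_arm", "data": {"commands": [[0.11, -0.58, 0.48, 0, 0, 0, -0.2], [0.11, -0.58, 0.48, 0, 0, 0, -0.2], [0.11, -0.58, 0.48, 0, 0, 0, -0.2], [0.11, -0.58, 0.48, 0, 0, 0, -0.2], [0.11, -0.58, 0.48, 0, 0, 0, -0.2], [0.11, -0.58, 0.65, 0, 0, 0, -0.2], [0.11, -0.58, 0.65, 0, 0, 0, -0.2], [0.11, -0.58, 0.65, 0, 0, 0, -0.2]]}}

```text
t: 4.78
ee_pos: [0.4938, 0.3464, 0.0207]
tcp_rot: [0.0, 0.996, 0.089, 0.001]
force: [0.2, 0.1, 0.4]
grip_width: 0.0512
gripper_force: 0.0
```

```bash
python3 go.py .4925 .345 .000 10.2
python3 - <<'E'
from h import *
a=env.get_image("scene")[80:205,330:470];b=env.get_image("top")[165:290,140:280]
cv2.imwrite("pics/g1.png",np.hstack([cv2.resize(c,None,fx=2.8,fy=2.8,interpolation=2) for c in(a,b)]))
E
```

```text
t 4.78 p [0.4938 0.3464 0.0207] xang 10.23 F [0.2 0.1 0.4] w 0.0512 j [-0.27  0.62 -0.51  1.82  0.41  0.8  -2.38]
[-0.0064  0.0045  0.0826  0.0003 -0.0018  0.0003]
```

View pics/g1.png

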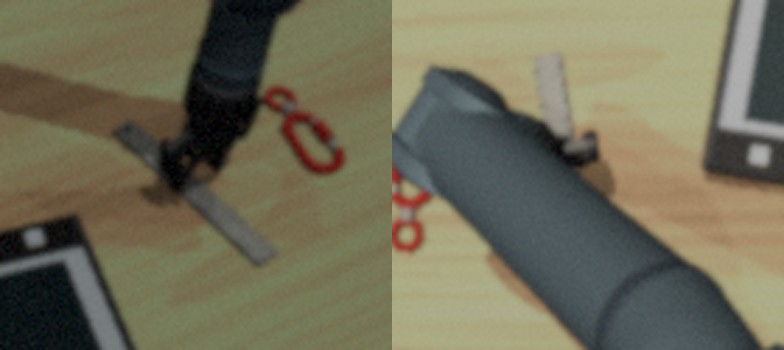

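The two views show the open fingers either side of the straightedge near its middle (around (185,165) in the left half). I'll lower and close.

{"op": "step_arm", "data": {"commands": [[-0.005, 0.004, 0.076, 0, 0, 0, -0.2], [-0.005, 0.004, 0.076, 0, 0, 0, -0.2], [-0.005, 0.004, 0.076, 0, 0, 0, -0.2]]}}

```text
t: 5.25
ee_pos: [0.4901, 0.3467, -0.0007]
tcp_rot: [0.0, 0.996, 0.091, -0.0]
force: [0.5, -0.7, -0.3]
grip_width: 0.0512
gripper_force: 0.0
```

{"op": "step_arm", "data": {"commands": [[0, 0, 0, 0, 0, 0, 0.6], [0, 0, 0, 0, 0, 0, 0.6], [0, 0, 0, 0, 0, 0, 0.6], [0, 0, 0, 0, 0, 0, 0.6], [0, 0, 0, 0, 0, 0, 0.6], [0, 0, 0, 0, 0, 0, 0.6]], "newtons": 70}}

```text
t: 6.0
ee_pos: [0.4908, 0.3469, 0.0004]
tcp_rot: [0.0, 0.996, 0.091, 0.0]
force: [-1.1, -2.1, 6.1]
grip_width: 0.0274
gripper_force: 70.0
```

{"op": "step_arm", "data": {"commands": [[0, 0, -0.04, 0, 0, 0, 0.6], [0, 0, -0.1, 0, 0, 0, 0.6], [0, 0, -0.2, 0, 0, 0, 0.6], [0, 0, -0.3, 0, 0, 0, 0.6], [0, 0, -0.4, 0, 0, 0, 0.6], [0, 0, -0.4, 0, 0, 0, 0.6], [0, 0, -0.4, 0, 0, 0, 0.6]]}}

```text
t: 6.88
ee_pos: [0.4899, 0.3461, 0.099]
tcp_rot: [0.0, 0.996, 0.091, -0.001]
force: [0.2, 0.1, -4.5]
grip_width: 0.0275
gripper_force: 69.7
```

```bash
python3 go.py .50 .1 .2 42
python3 - <<'E'
from h import *
a=env.get_image("scene")[60:205,330:470];b=env.get_image("top")[165:310,140:280]
cv2.imwrite("pics/g2.png",np.hstack([cv2.resize(c,None,fx=2.8,fy=2.8,interpolation=2) for c in(a,b)]))
E
```

```text
t 6.88 p [0.4899 0.3461 0.099 ] xang 10.41 F [ 0.2  0.1 -4.5] w 0.0275 j [-0.23  0.51 -0.57  1.8   0.33  0.93 -2.33]
[-1.388e-01  9.759e-01 -4.029e-01  3.000e-04  9.000e-04 -3.510e-01]
```

View pics/g2.png

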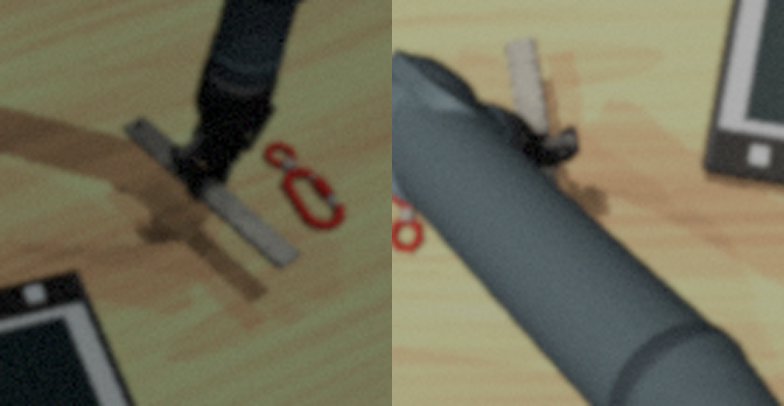

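The straightedge hangs level in the gripper, clear of the bench with its shadow below it (left half, around (210,190)), and the force shows its weight. Carrying it on.

{"op": "step_arm", "data": {"commands": [[-0.14, 0.97, -0.4, 0, 0, -0.35, 0.6], [-0.14, 0.97, -0.4, 0, 0, -0.35, 0.6], [-0.14, 0.97, -0.4, 0, 0, -0.35, 0.6], [-0.14, 0.97, -0.4, 0, 0, -0.35, 0.6], [-0.14, 0.97, -0.4, 0, 0, -0.35, 0.6], [-0.14, 0.97, -0.4, 0, 0, -0.35, 0.6], [-0.14, 0.97, -0.4, 0, 0, -0.35, 0.6]]}}

```text
t: 7.85
ee_pos: [0.499, 0.103, 0.1989]
tcp_rot: [-0.001, 0.934, 0.358, -0.001]
force: [0.2, 0.1, -4.9]
grip_width: 0.0274
gripper_force: 70.4
```

```bash
python3 go.py .5708 .008 .1 74.4
```

```text
t 7.85 p [0.499  0.103  0.1989] xang 41.97 F [ 0.2  0.1 -4.9] w 0.0274 j [ 0.35  0.22 -0.7   1.94  0.16  1.04 -1.26]
[-4.010e-02  4.753e-01  3.946e-01 -1.300e-03  1.000e-04 -3.603e-01]
```

{"op": "step_arm", "data": {"commands": [[-0.04, 0.475, 0.2, 0, 0, -0.36, 0.6], [-0.04, 0.475, 0.2, 0, 0, -0.36, 0.6], [-0.04, 0.475, 0.2, 0, 0, -0.36, 0.6], [-0.04, 0.475, 0.2, 0, 0, -0.36, 0.6], [-0.04, 0.475, 0.39, 0, 0, -0.36, 0.6], [-0.04, 0.475, 0.39, 0, 0, -0.36, 0.6], [-0.04, 0.475, 0.39, 0, 0, -0.36, 0.6], [-0.04, 0.475, 0.39, 0, 0, -0.36, 0.6]]}}

```text
t: 8.85
ee_pos: [0.5735, 0.0081, 0.1045]
tcp_rot: [0.001, 0.797, 0.604, 0.002]
force: [0.8, 0.5, -3.2]
grip_width: 0.0276
gripper_force: 70.7
```

```bash
python3 go.py .5708 .008 .048 74.4 .5708 .008 .0425 74.4
```

```text
t 8.85 p [0.5735 0.0081 0.1045] xang 74.35 F [ 0.8  0.5 -3.2] w 0.0276 j [ 0.46  0.47 -0.66  1.86  0.36  0.92 -0.64]
[-0.0038 -0.0113  0.2259  0.0025 -0.0009 -0.0005]
[-0.0038 -0.0114  0.2479  0.0025 -0.0009 -0.0005]
```

{"op": "step_arm", "data": {"commands": [[0, -0.01, 0.1, 0, 0, 0, 0.6], [0, -0.01, 0.18, 0, 0, 0, 0.6], [0, -0.01, 0.22, 0, 0, 0, 0.6], [0, -0.01, 0.22, 0, 0, 0, 0.6], [0, -0.01, 0.22, 0, 0, 0, 0.6]]}}

```text
t: 9.48
ee_pos: [0.5702, 0.0078, 0.0479]
tcp_rot: [0.0, 0.797, 0.604, 0.001]
force: [-0.3, 0.2, -3.8]
grip_width: 0.0276
gripper_force: 70.6
```

```bash
python3 go.py .5708 .008 .0425 74.4
```

```text
t 9.47 p [0.5702 0.0078 0.0479] xang 74.31 F [-0.3  0.2 -3.8] w 0.0276 j [ 0.42  0.55 -0.62  1.89  0.42  0.83 -0.69]
[ 0.0013  0.0019  0.0218  0.0008 -0.0004 -0.001 ]
```

{"op": "step_arm", "data": {"commands": [[0, 0, 0.012, 0, 0, 0, 0.6], [0, 0, 0.024, 0, 0, 0, 0.6], [0, 0, 0.024, 0, 0, 0, 0.6], [0, 0, 0.024, 0, 0, 0, 0.6]]}}

```text
t: 9.98
ee_pos: [0.57, 0.0076, 0.0424]
tcp_rot: [0.0, 0.797, 0.604, 0.0]
force: [-2.2, -1.4, 5.8]
grip_width: 0.0277
gripper_force: 71.8
```

{"op": "step_arm", "data": {"commands": [[0, 0, 0, 0, 0, 0, 0.1], [0, 0, 0, 0, 0, 0, -0.05], [0, 0, 0, 0, 0, 0, -0.05], [0, 0, 0, 0, 0, 0, -0.05], [0, 0, -0.04, 0, 0, 0, -0.05], [0, 0, -0.2, 0, 0, 0, -0.05], [0, 0, -0.4, 0, 0, 0, -0.05], [0, 0, -0.4, 0, 0, 0, -0.05]]}}

```text
t: 10.98
ee_pos: [0.5737, 0.0085, 0.1469]
tcp_rot: [0.003, 0.797, 0.604, 0.004]
force: [-0.2, 0.1, -0.7]
grip_width: 0.0451
gripper_force: 0.0
```

```bash
python3 go.py .5 .009 .16 -15.57
python3 - <<'E'
from fit import *
for n in("top","scene"):
    a=np.mean([env.get_image(n).astype(float) for _ in range(4)],0); np.save(n+"1.npy",a)
t=np.load("top1.npy")[125:260,245:390];s=np.load("scene1.npy")[145:280,240:385]
cv2.imwrite("pics/p1.png",np.hstack([cv2.resize(np.clip(c*1.3,0,255).astype(np.uint8),None,fx=2.7,fy=2.7,interpolation=2) for c in(t,s)]))
E
```

```text
t 10.97 p [0.5737 0.0085 0.1469] xang 74.32 F [-0.2  0.1 -0.7] w 0.0451 j [ 0.49  0.42 -0.69  1.84  0.32  0.99 -0.61]
[-0.0775 -0.2839 -0.0556  0.0039 -0.0067  0.9988]
```

View pics/p1.png

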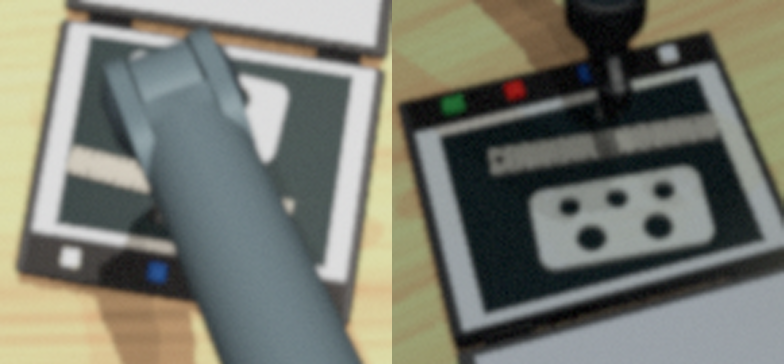

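Left half: the arm hides much of the plate; right half: the straightedge lies on the glass at (490,160)-(720,125), clear of and nearly parallel to the plate's key-side edge. Now I turn the tool so both open fingers push it square.

{"op": "step_arm", "data": {"commands": [[0.02, -0.2, 0.05, 0, 0, 0.33, -1], [0.02, -0.2, 0.05, 0, 0, 0.33, -1], [0.02, -0.2, 0.05, 0, 0, 0.33, -1], [0.02, -0.2, 0.05, 0, 0, 0.66, -1], [0.02, -0.2, 0.05, 0, 0, 0.66, -1], [0.02, -0.2, 0.05, 0, 0, 0.66, -1], [0.02, -0.2, 0.05, 0, 0, 0.999, -1], [0.02, -0.2, 0.05, 0, 0, 0.999, -1], [0.02, -0.2, 0.05, 0, 0, 0.999, -1], [0.02, -0.2, 0.05, 0, 0, 0.999, -1]]}}

```text
t: 12.62
ee_pos: [0.5222, 0.0261, 0.1282]
tcp_rot: [0.0, 0.991, -0.135, -0.001]
force: [0.1, 0.1, -0.2]
grip_width: 0.0856
gripper_force: 0.0
```

```bash
python3 go.py .5275 .02 .06 -15.57 .5275 .02 .033 -15.57
python3 - <<'E'
from fit import *
a=np.mean([env.get_image("scene").astype(float) for _ in range(4)],0);np.save("s2.npy",a)
g=a.mean(2)
print("plate",*edgefit("scene",g,[.6575,-.016,-.2717],.052,.045,.09,.015,span=.007))
print("se",*edgefit("scene",g,[.5708,.008,-.2717],.050,.015,.125,.0,span=.007))
E
```

```text
t 12.62 p [0.5222 0.0261 0.1282] xang -15.47 F [ 0.1  0.1 -0.2] w 0.0856 j [ 0.26  0.3  -0.44  1.97  0.16  0.9  -2.11]
[2.720e-02 1.770e-02 2.728e-01 2.000e-04 7.000e-04 1.100e-03]
[2.730e-02 1.760e-02 3.808e-01 2.000e-04 7.000e-04 1.100e-03]
plate [ 0.65782623 -0.01632568 -0.2712967 ] [1.85999612 1.14185447] 0.5213152685961717
se [ 0.57024342  0.00844659 -0.27835383] [ 1.7094591 -0.2998805] 0.8602630724190946
```

{"op": "step_arm", "data": {"commands": [[0.027, 0.018, 0.15, 0, 0, 0, -1], [0.027, 0.018, 0.27, 0, 0, 0, -1], [0.027, 0.018, 0.33, 0, 0, 0, -1], [0.027, 0.018, 0.36, 0, 0, 0, -1], [0.027, 0.018, 0.38, 0, 0, 0, -1], [0.027, 0.018, 0.38, 0, 0, 0, -1], [0.027, 0.018, 0.38, 0, 0, 0, -1]]}}

```text
t: 13.7
ee_pos: [0.5287, 0.0199, 0.0346]
tcp_rot: [-0.0, 0.991, -0.136, 0.001]
force: [0.6, 0.2, -0.5]
grip_width: 0.0853
gripper_force: 0.0
```

```bash
python3 go.py .5275 .02 .033 -15.57
python3 - <<'E'
from fit import *
s=env.get_image("scene")[145:265,250:385]
cv2.imwrite("pics/q1.png",cv2.resize(np.clip(s*1.3,0,255).astype(np.uint8),None,fx=4.5,fy=4.5,interpolation=2))
E
```

```text
t 13.7 p [0.5287 0.0199 0.0346] xang -15.59 F [ 0.6  0.2 -0.5] w 0.0853 j [ 0.22  0.46 -0.39  2.01  0.26  0.72 -2.17]
[-0.0047  0.0007  0.0064 -0.0003 -0.001  -0.0002]
```

View pics/q1.png

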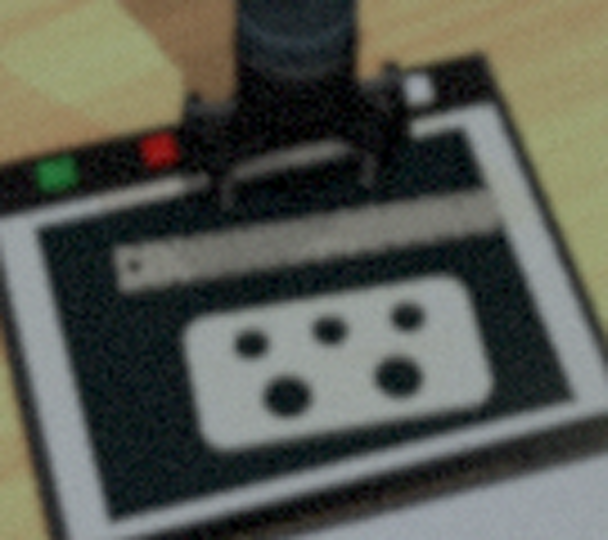

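The straightedge lies at (120,265)-(500,210), both fingers behind it at (230,195) and (375,175), clear of it and of the keys. Pushing forward.

{"op": "step_arm", "data": {"commands": [[0.02, 0, 0.008, 0, 0, 0, -1], [0.04, 0, 0.008, 0, 0, 0, -1], [0.06, 0, 0.008, 0, 0, 0, -1], [0.075, 0, 0.008, 0, 0, 0, -1], [0.09, 0, 0.008, 0, 0, 0, -1], [0.105, 0, 0.008, 0, 0, 0, -1], [0.12, 0, 0.008, 0, 0, 0, -1], [0.135, 0, 0.008, 0, 0, 0, -1], [0.145, 0, 0.008, 0, 0, 0, -1], [0.145, 0, 0.008, 0, 0, 0, -1]]}}

```text
t: 15.0
ee_pos: [0.5636, 0.0097, 0.0319]
tcp_rot: [-0.0, 0.991, -0.136, 0.001]
force: [-0.3, 0.5, -0.1]
grip_width: 0.0854
gripper_force: 0.3
```

```bash
cat > m.py <<'E'
from fit import *
from sys import argv
a=np.mean([env.get_image("scene").astype(float) for _ in range(4)],0);g=a.mean(2)
p=edgefit("scene",g,[.6575,-.016,-.2717],.052,.045,.09,.015,span=.007);print("plate",*p)
d=float(argv[1]);c,s=np.cos(p[0][2]),np.sin(p[0][2])
e=edgefit("scene",g,[p[0][0]-d*c,p[0][1]-d*s,p[0][2]],.050,.015,.125,0,span=.005);print("se",*e)
D=e[0][:2]-p[0][:2];print("rel x,y",D@[c,s],D@[-s,c],"da",e[0][2]-p[0][2])
E
python3 go.py; python3 m.py .067
```

```text
t 15.0 p [0.5636 0.0097 0.0319] xang -15.62 F [-0.3  0.5 -0.1] w 0.0854 j [ 0.23  0.51 -0.38  1.92  0.27  0.75 -2.15]
plate [ 0.6581969  -0.01636131 -0.27103598] [1.58490501 1.14916799] 0.49562835052767773
se [ 0.58813469  0.00221875 -0.27347639] [ 1.3587513  -1.36448671] 0.6896609230140665
rel x,y -0.07247895513682166 -0.0008559598476080947 da -0.0024404098520046102
```

{"op": "step_arm", "data": {"commands": [[0.012, 0, 0, 0, 0, 0, -1], [0.024, 0, 0, 0, 0, 0, -1], [0.034, 0, 0, 0, 0, 0, -1], [0.04, 0, 0, 0, 0, 0, -1], [0.046, 0, 0, 0, 0, 0, -1], [0.052, 0, 0, 0, 0, 0, -1], [0.058, 0, 0, 0, 0, 0, -1], [0.058, 0, 0, 0, 0, 0, -1]]}}

```text
t: 16.2
ee_pos: [0.5756, 0.0065, 0.0316]
tcp_rot: [0.0, 0.991, -0.136, -0.001]
force: [-5.9, 2.1, 4.6]
grip_width: 0.0852
gripper_force: 3.1
```

```bash
python3 go.py; python3 m.py .06
```

```text
t 16.2 p [0.5756 0.0065 0.0316] xang -15.59 F [-5.9  2.1  4.6] w 0.0852 j [ 0.23  0.53 -0.37  1.89  0.27  0.77 -2.14]
plate [ 0.65918075 -0.0166433  -0.2738063 ] [0.61113447 1.16812711] 0.5750887607881134
se [ 5.99100863e-01 -4.93619458e-05 -2.71616685e-01] [ 0.3059026  -1.17574011] 1.1323572092246486
rel x,y -0.06232879200518627 -0.0002696848336019679 da 0.002189617822402734
```

{"op": "step_arm", "data": {"commands": [[0.004, 0, 0, 0, 0, 0, -1], [0.007, 0, 0, 0, 0, 0, -1], [0.007, 0, 0, 0, 0, 0, -1]]}}

```text
t: 16.77
ee_pos: [0.5762, 0.0064, 0.0315]
tcp_rot: [0.0, 0.991, -0.136, -0.002]
force: [-8.6, 1.4, 5.9]
grip_width: 0.0855
gripper_force: 4.0
```

{"op": "step_arm", "data": {"commands": [[-0.01, 0, 0, 0, 0, 0, -1], [-0.04, 0, 0, 0, 0, 0, -1], [-0.08, 0, 0, 0, 0, 0, -1], [-0.1, 0, -0.05, 0, 0, 0, -1], [-0.1, 0, -0.2, 0, 0, 0, 1], [-0.3, 0, -0.4, 0, 0, 0, 1], [-0.5, 0, -0.5, 0, 0, 0, 1], [-0.5, 0, -0.5, 0, 0, 0, 1]]}}

```text
t: 17.77
ee_pos: [0.4566, 0.0405, 0.1596]
tcp_rot: [0.001, 0.991, -0.134, 0.003]
force: [-0.1, -0.1, -0.7]
grip_width: 0.0122
gripper_force: 0.0
```

```bash
python3 m.py .06; python3 go.py .497 .129 .12 -15.6
python3 - <<'E'
from fit import *
L=[]
for n,(x,y) in (("top",(245,125)),("scene",(250,145))):
    a=np.mean([env.get_image(n).astype(float) for _ in range(4)],0)[y:y+125,x:x+140]
    L.append(cv2.resize(np.clip(a*1.3,0,255).astype(np.uint8),None,fx=2.85,fy=2.85,interpolation=2))
cv2.imwrite("pics/r1.png",np.hstack(L))
E
```

```text
plate [ 0.65959938 -0.01681187 -0.273013  ] [0.70188738 1.2280847 ] 0.663352169773425
se [ 5.99611224e-01 -1.56929830e-04 -2.70920404e-01] [ 0.26132938 -0.99388991] 1.1223936379630217
rel x,y -0.06225710638757542 -0.00013676450872662088 da 0.0020925915628342007
t 17.98 p [0.459  0.0388 0.1568] xang -15.65 F [-0.3  0.6  0.3] w -0.0001 j [ 0.29  0.15 -0.49  2.09  0.09  0.92 -2.09]
[ 4.870e-02 -3.885e-01  1.476e-01 -2.000e-04 -6.000e-04 -5.000e-04]
```

View pics/r1.png

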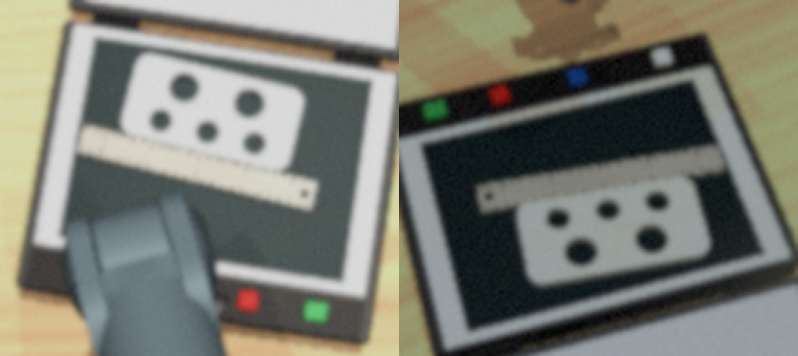

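The straightedge sits against the plate's whole key-side edge in both halves (left: (80,140)-(315,195); right: (478,198)-(722,160)), and its outer width to the plate's far edge works out at 119.7 mm against 120 mm flush. Next, the white key.

{"op": "step_arm", "data": {"commands": [[0.05, -0.386, 0.15, 0, 0, 0, 1], [0.05, -0.386, 0.15, 0, 0, 0, 1], [0.05, -0.386, 0.15, 0, 0, 0, 1], [0.05, -0.386, 0.15, 0, 0, 0, 1], [0.05, -0.386, 0.3, 0, 0, 0, 1], [0.05, -0.386, 0.38, 0, 0, 0, 1], [0.05, -0.386, 0.38, 0, 0, 0, 1], [0.05, -0.386, 0.38, 0, 0, 0, 1]]}}

```text
t: 19.38
ee_pos: [0.4969, 0.128, 0.0628]
tcp_rot: [-0.0, 0.991, -0.136, 0.001]
force: [0.0, 0.6, 0.7]
grip_width: 0.0001
gripper_force: 0.0
```

```bash
python3 go.py .4963 .1285 .0455 -15.6
```

```text
t 19.38 p [0.4969 0.128  0.0628] xang -15.69 F [0.  0.6 0.7] w 0.0001 j [ 0.1   0.4  -0.49  2.03  0.27  0.77 -2.4 ]
[-0.0031 -0.0012  0.0693 -0.0002 -0.0011 -0.001 ]
```

{"op": "step_arm", "data": {"commands": [[-0.003, 0, 0.04, 0, 0, 0, 1], [-0.003, 0, 0.06, 0, 0, 0, 1], [-0.003, 0, 0.072, 0, 0, 0, 1], [-0.003, 0, 0.072, 0, 0, 0, 1], [-0.003, 0, 0.072, 0, 0, 0, 1]]}}

```text
t: 20.0
ee_pos: [0.4961, 0.129, 0.046]
tcp_rot: [0.001, 0.991, -0.136, 0.0]
force: [-3.9, -2.0, 16.1]
grip_width: -0.0003
gripper_force: 7.7
```

{"op": "step_arm", "data": {"commands": [[0, 0, -0.07, 0, 0, 0, 1], [0, 0, -0.12, 0, 0, 0, 1], [0, 0, -0.12, 0, 0, 0, 1]]}}

```text
t: 20.38
ee_pos: [0.4963, 0.1294, 0.0749]
tcp_rot: [-0.0, 0.991, -0.136, 0.001]
force: [0.2, -0.1, 0.6]
grip_width: -0.0001
gripper_force: 0.0
```

```bash
python3 go.py .4785 .0355 .07 -15.6 .4785 .0355 .0455 -15.6
```

```text
t 20.38 p [0.4963 0.1294 0.0749] xang -15.6 F [ 0.2 -0.1  0.6] w -0.0001 j [ 0.11  0.38 -0.5   2.03  0.25  0.79 -2.39]
[ 0.0324  0.3809  0.0193 -0.0008 -0.0014 -0.    ]
[ 0.0322  0.381   0.1173 -0.0008 -0.0014 -0.    ]
```

{"op": "step_arm", "data": {"commands": [[0.032, 0.381, 0, 0, 0, 0, 1], [0.032, 0.381, 0, 0, 0, 0, 1], [0.032, 0.381, 0, 0, 0, 0, 1], [0.032, 0.381, 0, 0, 0, 0, 1], [0.032, 0.381, 0.05, 0, 0, 0, 1], [0.032, 0.381, 0.05, 0, 0, 0, 1]]}}

```text
t: 21.12
ee_pos: [0.4762, 0.0364, 0.0599]
tcp_rot: [-0.0, 0.991, -0.135, -0.001]
force: [-1.3, 0.6, -0.0]
grip_width: 0.0001
gripper_force: 0.0
```

```bash
python3 go.py .4785 .0355 .0455 -15.6
```

```text
t 21.12 p [0.4762 0.0364 0.0599] xang -15.46 F [-1.3  0.6 -0. ] w 0.0001 j [ 0.27  0.35 -0.48  2.11  0.23  0.74 -2.2 ]
[0.0098 0.0009 0.0577 0.0001 0.0018 0.0015]
```

{"op": "step_arm", "data": {"commands": [[0.005, 0, 0.03, 0, 0, 0, 1], [0.005, 0, 0.05, 0, 0, 0, 1], [0.005, 0, 0.062, 0, 0, 0, 1], [0.005, 0, 0.062, 0, 0, 0, 1], [0.005, 0, 0.062, 0, 0, 0, 1]]}}

```text
t: 21.75
ee_pos: [0.4788, 0.0352, 0.0461]
tcp_rot: [-0.0, 0.991, -0.136, 0.0]
force: [-1.0, 0.0, 4.7]
grip_width: 0.0001
gripper_force: 2.2
```

{"op": "step_arm", "data": {"commands": [[0, 0, 0.006, 0, 0, 0, 1], [0, 0, 0.006, 0, 0, 0, 1]]}}

```text
t: 22.0
ee_pos: [0.4789, 0.0352, 0.0459]
tcp_rot: [0.0, 0.991, -0.136, -0.0]
force: [-5.8, 0.2, 15.3]
grip_width: -0.0001
gripper_force: 7.9
```

{"op": "step_arm", "data": {"commands": [[0, 0, -0.07, 0, 0, 0, 1], [0, 0, -0.14, 0, 0, 0, 1], [0, 0, -0.2, 0, 0, 0, 1], [0, 0, -0.2, 0, 0, 0, 1]]}}

```text
t: 22.5
ee_pos: [0.4801, 0.0347, 0.0959]
tcp_rot: [-0.0, 0.991, -0.136, 0.002]
force: [-0.2, 0.4, -0.2]
grip_width: 0.0001
gripper_force: 0.0
```

```bash
python3 go.py .4493 -.1162 .09 -15.6
```

```text
t 22.5 p [0.4801 0.0347 0.0959] xang -15.62 F [-0.2  0.4 -0.2] w 0.0001 j [ 0.29  0.29 -0.5   2.09  0.19  0.81 -2.16]
[ 4.400e-02  6.146e-01  2.320e-02 -5.000e-04 -2.200e-03 -3.000e-04]
```

{"op": "step_arm", "data": {"commands": [[0.044, 0.615, 0, 0, 0, 0, 1], [0.044, 0.615, 0, 0, 0, 0, 1], [0.044, 0.615, 0, 0, 0, 0, 1], [0.044, 0.615, 0, 0, 0, 0, 1], [0.044, 0.615, 0, 0, 0, 0, 1], [0.044, 0.615, 0.1, 0, 0, 0, 1], [0.044, 0.615, 0.13, 0, 0, 0, 1], [0.044, 0.615, 0.13, 0, 0, 0, 1]]}}

```text
t: 23.5
ee_pos: [0.4475, -0.1147, 0.0613]
tcp_rot: [-0.0, 0.991, -0.134, -0.001]
force: [0.1, 0.5, -0.4]
grip_width: 0.0001
gripper_force: 0.0
```

```bash
python3 go.py .4493 -.1162 .0455 -15.6
```

```text
t 23.5 p [ 0.4475 -0.1147  0.0613] xang -15.45 F [ 0.1  0.5 -0.4] w 0.0001 j [ 0.53  0.31 -0.41  2.15  0.18  0.72 -1.83]
[ 0.0085  0.0041  0.063  -0.0004  0.0012  0.0016]
```

{"op": "step_arm", "data": {"commands": [[0.005, 0.003, 0.03, 0, 0, 0, 1], [0.005, 0.003, 0.055, 0, 0, 0, 1], [0.005, 0.003, 0.068, 0, 0, 0, 1], [0.005, 0.003, 0.07, 0, 0, 0, 1], [0.005, 0.003, 0.07, 0, 0, 0, 1]]}}

```text
t: 24.12
ee_pos: [0.4499, -0.1174, 0.046]
tcp_rot: [0.0, 0.991, -0.136, 0.0]
force: [-3.3, 0.5, 11.8]
grip_width: 0.0003
gripper_force: 6.4
```

{"op": "step_arm", "data": {"commands": [[0, 0, -0.07, 0, 0, 0, 1], [0, 0, -0.14, 0, 0, 0, 1], [0, 0, -0.35, 0, 0, 0, 1], [0, 0, -0.5, 0, 0, 0, 1], [0, 0, -0.5, 0, 0, 0, 1], [0, 0, -0.5, 0, 0, 0, 1]]}}

```text
t: 24.88
ee_pos: [0.4483, -0.1174, 0.1692]
tcp_rot: [0.0, 0.991, -0.136, -0.0]
force: [-0.4, 0.1, 0.9]
grip_width: 0.0
gripper_force: 0.0
```

```bash
python3 m.py .06; python3 go.py; python3 -c "
from h import *
print(env.finish_job())"
```

```text
plate [ 0.65952016 -0.0166812  -0.2700105 ] [0.85052228 1.12947682] 0.6576352075656249
se [ 5.99439539e-01 -5.51602651e-04 -2.69460396e-01] [ 0.28120034 -1.03483608] 1.1015446527500319
rel x,y -0.06220621878031924 -0.00048080316879913626 da 0.0005501024101852159
t 25.07 p [ 0.4477 -0.117   0.1679] xang -15.6 F [-0.3  0.1  1.1] w -0.0001 j [ 0.59  0.13 -0.44  2.07  0.07  0.95 -1.74]
the job is handed in; nothing more can be done
None
```

The job is handed in at about 25 s: the straightedge measures flush along the plate's key-side edge, and white, blue and green were each pressed fully down and released in that order; no verdict came back.

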